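Hang the stamp holder on its studs and load it

ROBOT

A 6-joint arm with a two-finger parallel gripper is mounted at the origin on the work surface. World frame = base frame: x ahead of the robot, y to its left, z up, the work surface at z = 0. Lengths are in m, angles in rad, forces in N, time in s.
With the tool pointing down it reaches from about 0.275 to 0.875 m from the base axis. Payload 12.5 kg.
Tool frame: the origin (TCP) lies between the finger pads; the fingertips stand 14 mm ahead of it and the grasp point (between the pads) lies 5 mm behind it (robot.tip_reach is the distance from the TCP to the fingertips, in m); z points along the fingers, y is the line along which they close (so a half turn about z gives the same grasp; the last joint's range is limited). The gripper opens to 85 mm and grips with 20 to 120 N. Pads are 22 mm wide; open, the fingers measure 114 mm over their backs; the gripper's body (76 mm by 85 mm) begins 54 mm behind the grasp point. The pads swing forward as they close: fully open they stand 13 mm farther back than shut.
Start: joints at [-1.346, 0.351, 1.652, -0, 1.139, -0.085], TCP at [0.168, -0.524, 0.223] pointing down, gripper open.
Joint ranges: [-2.75, 2.75], [-0.79, 2.1], [0.01, 2.65], [-1.57, 4.71], [0.07, 3.14], [-2.87, 2.87]. Speed limits (rad/s): [2.22, 2.22, 2.79, 3.14, 3.14, 3.14].

INTERFACE

Orientations are given as a rotation vector (axis times angle).
In Python, from plant import robot, hand, read_state, imaging gives the robot as it stands. Calls block until the motion is done:
- robot.move_ptp(position, orientation): joint-space move of the TCP to a pose.
- robot.servo_line(position, frame=None, feed=0.15, guard=None): straight line of the TCP; frame=None keeps the orientation; feed is the mean speed in m/s. With guard (N) it stops when the force on the tool has changed by that much, and returns True; else False.
- robot.set_joints(angles): joint-space move.
- hand.move_gripper(opening, strength=None): finger opening in m; strength is the grip in N (None keeps the last); returns when the fingers have stopped.
- robot.wait(seconds).
- robot.ik(position, orientation): joint angles nearest the present ones, or None.
- read_state(): the state.
- imaging.read_camera(name): name is "scene" or "top"; returns (picture, depth): 384x512x3 uint8, blue, green, red; 384x512 float32, m along the optical axis (not along the pixel's ray), 0 where there is no reading.
- imaging.get_calibration(name): a dict with "fx", "fy", "cx", "cy" (pixels), "rvec" (rotation vector, rad) and "tvec" (3), from world to camera coordinates, as OpenCV has them. Camera axes: x right, y down, z forward; pixel columns grow to the right and rows downward; lengths in m; the calibration is good to about 2 mm. A picture is of the moment at which its call begins. get_calibration takes no time and is no camera call.
A pose or a line that the arm cannot do raises robot.PlanningError and nothing moves.
- robot.finish_job(): hands the job in; it is judged then, once.
The state is a dict: "time_s": time; "joint_pos": joint angles; "joint_velocities": joint speeds; "effort": joint torques, N m; "tcp_pos": TCP position; "tool_rot": TCP orientation; "ft_force": force on the tool from outside, world axes, zero at the start; "wrist_torque": the same for the moment, N m; "finger_gap": finger opening in m; "grip_force": force on a finger pad.
Only numpy, scipy, OpenCV 4.12 (cv2) and the standard library are available. Lean on these libraries where they do the work, as an engineer would, in place of code of your own. Each camera call takes 0.05 s, during which the arm holds its last target. There are 200 camera calls.

TASK

Hang the stamp holder on the stand: slip both its keyholes over the stud heads and slide it down until it sits fully home, locked behind the heads. Then, with the holder hung, stand the two wooden stamps in its bores one after the other, feet down and fully in: the thick one in the wide bore, the slim one in the narrow bore. Leave the other things on the bench where they are.

Things in the scene. Friction and masses are not known exactly. Their poses are not given: they have to be found in the camera images.
- holder: Loose stamp holder, 0.3-0.5 kg, upright. Bare metal plate (x +-2.5, y +-65, z 0 to 96 mm) with two keyholes; wooden block in front (x 2.5 to 77.5, y +-62.5, z 0 to 45) with two round bores from above; wooden grip tab on top (x +-5, y +-16, z 96 to 138). Origin: underside, mid plate. x: out of the plate to the block; y along the plate; z up. Centre of mass about 30 mm in front of the plate.
- slot_left (a point): Where the stud's shank rests when hung home: top of the +y keyhole, holder (0, 38, 82) mm, mid plate thickness. Each keyhole: a 22 mm wide octagonal entry centred 20 mm BELOW this point (z = 62), from which a 9 mm wide slot leads up, ending 3 mm above this point.
- slot_right (a point): The same point of the -y keyhole, at holder (0, -38, 82) mm.
- tab (a point): Grip point on the holder's tab, holder (0, 0, 122) mm, 16 mm below the tab's top. Best pinched across its 10 mm thickness (along the holder's x), firmly, about 40 N, as the load is front-heavy. When hung, the tab stands clear above the stand's board.
- bore_wide (a point): Centre of the flat floor of the wide bore: 28 mm diameter with a 2 mm chamfer, 35 mm deep, mouth level with the block's top (35 mm above this point). At holder (40, +40, 10) mm. Takes the thick stamp.
- bore_narrow (a point): Centre of the floor of the narrow bore: 20 mm diameter with a 2 mm chamfer, 35 mm deep. At holder (40, -40, 10) mm. Takes the slim stamp (the thick one does not fit).
- stand: Fixed dark wooden stand: upright board 190 mm wide, 18 mm thick, top 125 mm above the bench, on a 12 mm foot that reaches 105 mm back from the board's face. Two steel headed studs stick out of the face. Origin: on the bench under the middle of the face; x out of the face, the way the studs point (away from the robot, within about 20 degrees); y along the board; z up.
- stud_left (a point): Axis of the +y stud, 4.5 mm out of the board's face, stand (4.5, 38, 115) mm. Each stud: shank 6 mm diameter, 9 mm free between face and head; head 14 mm diameter, 4 mm thick, its end 13 mm out of the face. The plate has 4 mm play behind the head. Hung home, slot_left lies on this point within the play, the holder's axes along the stand's.
- stud_right (a point): The same point of the -y stud, at stand (4.5, -38, 115) mm.
- thick_stamp: Loose turned wooden hand stamp standing upright, 105 mm tall, 50 g. Foot 24 mm diameter from 0 to 55 mm, a narrow waist of 18 mm, grip 24 mm diameter from 80 to 105 mm. Origin: centre of its underside; z up to the grip.
- slim_stamp: The slimmer stamp of the same kind, 105 mm tall, 30 g: foot 16 mm diameter, waist 10 mm, grip 18 mm diameter from 80 to 105 mm. Origin: centre of its underside; z up to the grip.
- jar: Bystander: closed white glaze jar, 56 mm across, 70 mm tall. To be left where it is. Origin: centre of its underside or, lying, of its length.
- bowl: Bystander: small terracotta bowl, 104 mm across, 42 mm tall. To be left where it is. Origin: centre of its underside or, lying, of its length.
- cup: Bystander: terracotta cup without handle, 72 mm across, 70 mm tall. To be left where it is. Origin: centre of its underside or, lying, of its length.
- brush: Bystander: brush lying flat. To be left where it is. Origin: centre of its underside or, lying, of its length.
- tile: Bystander: flat square terracotta test tile, 70 x 70 x 9 mm. To be left where it is. Origin: centre of its underside or, lying, of its length.
- spatula: Bystander: spatula lying flat. To be left where it is. Origin: centre of its underside or, lying, of its length.
- roller: Bystander: plain wooden cylinder standing on end, 44 mm across, 90 mm tall. To be left where it is. Origin: centre of its underside or, lying, of its length.
Not all that is in view belongs to the job. What is shaped like the slim_stamp but purple or turquoise is not meant.

How it is judged:
By the outcome, as a careful person would: the job done as asked, in the order asked, and still so for the second after the job is handed in, with the robot touching nothing.
It also fails if it takes over 72 s, if anything falls off the work surface, if the arm or the gripper's body presses on something with over 40 N, if the wrist force passes 120 N, or if a joint passes its speed limit or range.

## Working session

There is one attempt and no reset: what is moved stays moved. The work goes in short steps, each a Python script; the robot and the scene stay as the last script left them, time stands still between calls to the robot, and variables do not carry over. Pictures are saved under pics/ and viewed, at most 10 in all, crops included, and the job is handed in when it is done.

```bash
ls; mkdir -p pics; python3 - <<'E'
from plant import robot, hand, read_state, imaging
import cv2,numpy as np
for n in ("scene","top"):
    p,d=imaging.read_camera(n); cv2.imwrite(f"pics/{n}0.png",p); np.save(f"pics/{n}0.npy",d)
    c=imaging.get_calibration(n); print(n,c, (d>0).mean())
    R=cv2.Rodrigues(np.array(c["rvec"]))[0]; print(-R.T@np.array(c["tvec"]))
s=read_state();print(s["time_s"],s["tool_rot"],s["ft_force"])
E
```

```text
pics
scene {'fx': 377.1148478766553, 'fy': 377.1148478766553, 'cx': 250.17651371101744, 'cy': 192.1569420266111, 'rvec': array([ 1.04849635,  2.34039494, -1.08960083]), 'tvec': array([ 0.37533556, -0.20274005,  1.47412579])} 0.9959615071614584
[1.19640086 0.55137732 0.7871691 ]
top {'fx': 355.87683164938176, 'fy': 355.87683164938176, 'cx': 257.62237977012734, 'cy': 189.4737213360723, 'rvec': array([ 2.18524091, -2.13388653,  0.17838582]), 'tvec': array([-0.01846994,  0.57484849,  0.91704141])} 0.9956512451171875
[0.44072997 0.01687473 0.98854904]
0.1 [-3.10295050e+00 -4.84537746e-01  9.99813936e-05] [-0.1106941   0.13481291 -0.44947791]
```

View pics/scene0.png

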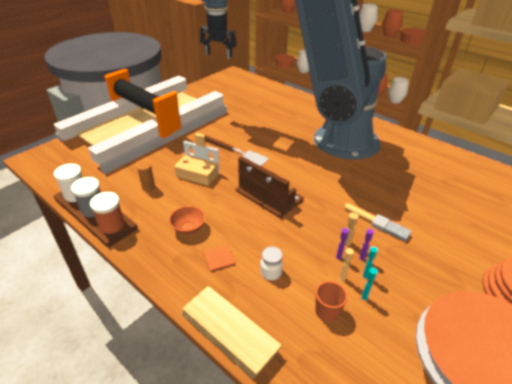

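View pics/top0.png

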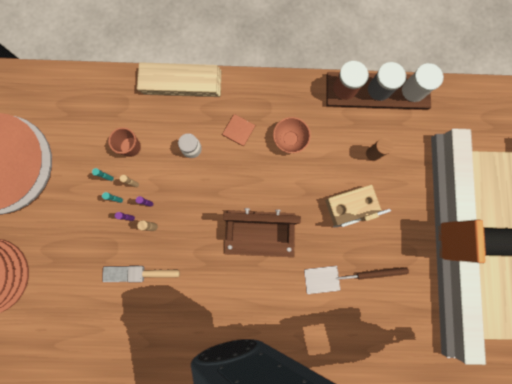

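Top view: holder is at (355,207), with its metal plate edge facing down in the image. The stand is at (260,232), with stud heads near (248,211) and (278,212). Stamp look-alikes are wood at (127,180) and (147,225), turquoise at (103,174) and (113,197), and purple at (125,216) and (144,201). Only the wooden ones are wanted. I'll crop in to tell thick from slim.

```bash
python3 - <<'E'
import cv2,numpy as np
a=cv2.imread("pics/top0.png");b=cv2.imread("pics/scene0.png")
r=lambda im,x,y,w,h,W,H:cv2.resize(im[y:y+h,x:x+w],(W,H),interpolation=cv2.INTER_CUBIC)
top=np.hstack([r(a,85,160,80,60+15,400,300)[:300],r(a,320,175,80,60,400,300)])
bot=np.hstack([r(b,325,205,80,60*5//3,400,300)[:300],r(a,210,200,100,75,400,300)])
cv2.imwrite("pics/crop1.png",np.vstack([top,bot]))
E
```

```text
(no output)
```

View pics/crop1.png

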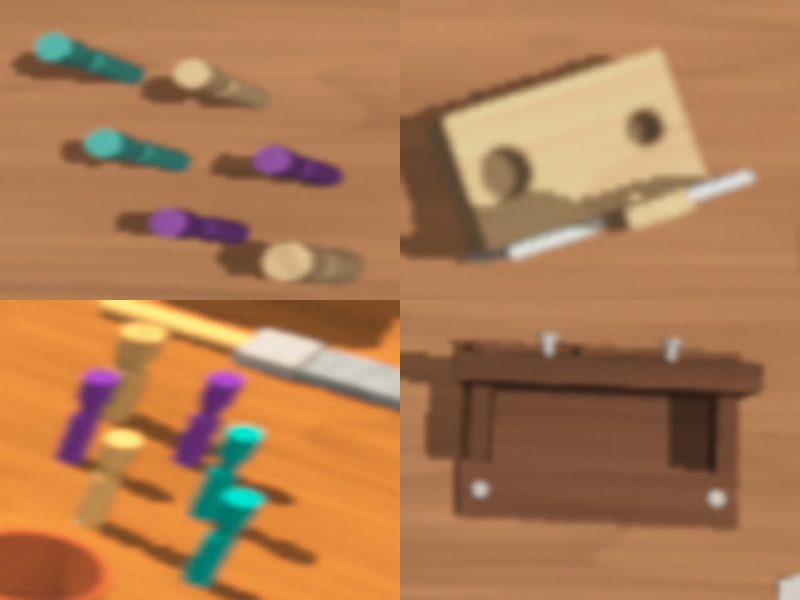

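Crop: the thick wooden stamp's top is at top-view (142,225) and the slim wooden one's at (123,178), confirmed by their grip widths. The holder's wide bore is at (341,210) and its narrow bore at (369,200), with the tab on the plate at (373,216). The stud heads are at (247,210) and (278,211).

```bash
cat > h.py <<'E'
import cv2,numpy as np
from plant import robot, hand, read_state, imaging
C={n:imaging.get_calibration(n) for n in ("scene","top")}
def RT(n): return cv2.Rodrigues(np.array(C[n]["rvec"]))[0],np.array(C[n]["tvec"])
def ray(n,uv):
    c=C[n];R,t=RT(n);uv=np.atleast_2d(uv).astype(float)
    d=np.c_[(uv[:,0]-c["cx"])/c["fx"],(uv[:,1]-c["cy"])/c["fy"],np.ones(len(uv))]
    return -R.T@t,d@R
def on_z(n,uv,z):
    o,d=ray(n,uv);return o+d*((z-o[2])/d[:,2])[:,None]
def cloud(n,depth):
    v,u=np.mgrid[:384,:512];o,d=ray(n,np.c_[u.ravel(),v.ravel()])
    return (o+d*depth.reshape(-1,1)).reshape(384,512,3)
def proj(n,X):
    c=C[n];R,t=RT(n);p=np.atleast_2d(X)@R.T+t
    return np.c_[c["fx"]*p[:,0]/p[:,2]+c["cx"],c["fy"]*p[:,1]/p[:,2]+c["cy"]]
def tri(uvA,uvB):
    (o1,d1),(o2,d2)=ray("top",uvA),ray("scene",uvB)
    A=np.c_[d1[0],-d2[0]];s=np.linalg.lstsq(A,o2-o1,rcond=None)[0]
    a,b=o1+s[0]*d1[0],o2+s[1]*d2[0];return (a+b)/2,np.linalg.norm(a-b)
E
python3 - <<'E'
from h import *
P={n:cv2.imread(f"pics/{n}0.png") for n in C};W={n:cloud(n,np.load(f"pics/{n}0.npy")) for n in C}
for n in C:
    w=W[n];print(n,"table z",np.median(w[...,2][(abs(w[...,0]-.45)<.1)&(abs(w[...,1]-.15)<.05)]))
def comps(n,lo,hi,box):
    w=W[n];m=((w[...,2]>lo)&(w[...,2]<hi)&(w[...,0]>box[0])&(w[...,0]<box[1])&(w[...,1]>box[2])&(w[...,1]<box[3])).astype(np.uint8)
    k,l,s,c=cv2.connectedComponentsWithStats(m,connectivity=4)
    for i in range(1,k):
        if s[i,4]>3:
            q=w[l==i];print(n,s[i,4],c[i].round(1),"xyz",q.mean(0).round(4),"sd",q.std(0).round(4),P[n][l==i].mean(0).astype(int))
for n in C:
    print("stamps");comps(n,.097,.115,(.25,.7,.2,.5))
    print("board");comps(n,.118,.135,(.2,.6,-.15,.15))
    print("stud");comps(n,.105,.118,(.3,.6,-.15,.15))
    print("holder tab");comps(n,.102,.15,(.2,.7,-.4,-.12))
    print("block");comps(n,.040,.05,(.2,.7,-.4,-.12))
E
```

```text
scene table z 0.00023541412163818887
top table z -0.0014758138978104851
stamps
scene 61 [353.5 216.7] xyz [0.4749 0.2812 0.1039] sd [0.0066 0.0062 0.0026] [100 184 230]
scene 46 [345. 232.] xyz [0.538  0.2931 0.1033] sd [0.0049 0.0047 0.0032] [155  72 151]
scene 44 [369.9 232.2] xyz [0.4969 0.3404 0.1035] sd [0.005  0.0047 0.0026] [161  76 165]
scene 50 [373.5 250.4] xyz [0.546  0.3758 0.1035] sd [0.0049 0.0046 0.0028] [161 184  49]
scene 50 [349.4 252.2] xyz [0.5899 0.3358 0.1039] sd [0.0048 0.0048 0.0024] [108 196 238]
scene 56 [373.3 271.9] xyz [0.6055 0.4061 0.1042] sd [0.0051 0.0048 0.0024] [166 188  29]
board
scene 325 [263.9 170.8] xyz [ 0.4992 -0.0077  0.1242] sd [0.006  0.0551 0.0023] [ 45  75 122]
scene 8 [248.9 168.6] xyz [ 0.5165 -0.0502  0.1198] sd [0.0017 0.0037 0.0015] [116 127 140]
scene 7 [268. 179.] xyz [0.5178 0.0248 0.1205] sd [0.0016 0.0026 0.0014] [118 129 143]
stud
scene 36 [243.  164.1] xyz [ 0.5031 -0.0863  0.1119] sd [0.0013 0.0138 0.0036] [41 62 92]
scene 140 [270.2 179.2] xyz [0.5057 0.0228 0.112 ] sd [0.0043 0.0423 0.0036] [35 51 78]
scene 5 [248.8 170.6]
[... 1379 characters left out ...]
220. ] xyz [0.4876 0.0642 0.1114] sd [0.0002 0.0059 0.005 ] [30 43 67]
top 7 [253. 221.] xyz [0.4865 0.0065 0.1119] sd [0.0001 0.0049 0.0045] [29 42 66]
top 7 [276. 222.] xyz [ 0.4854 -0.0501  0.1119] sd [0.0001 0.0046 0.0038] [30 43 68]
holder tab
top 81 [369.3 216.8] xyz [ 0.5022 -0.2751  0.1319] sd [0.0046 0.0101 0.0096] [123 164 189]
block
top 6 [370.5 150.5] xyz [ 0.6908 -0.3125  0.0437] sd [0.0029 0.0006 0.0024] [27 40 60]
top 5 [372.4 154.2] xyz [ 0.68   -0.3169  0.0454] sd [0.0018 0.0011 0.0027] [29 43 66]
top 10 [377.1 156.7] xyz [ 0.6736 -0.33    0.0446] sd [0.0009 0.0062 0.0029] [35 54 81]
top 1156 [354.6 204.5] xyz [ 0.5407 -0.2661  0.0438] sd [0.0246 0.0349 0.0017] [132 176 204]
```

```bash
cat >> h.py <<'E'
def snap(tag=None):
    P={};W={}
    for n in C:
        P[n],d=imaging.read_camera(n);W[n]=cloud(n,d)
        if tag: cv2.imwrite(f"pics/{n}_{tag}.png",P[n])
    return P,W
def line_pca(q):
    m=q.mean(0);u=np.linalg.svd(q-m,full_matrices=False)[2][0];return m,u
def rect(q):  # robust min-area rectangle of world xy points -> centre, sizes(mm), angle of the short side
    (c,s,a)=cv2.minAreaRect((q[:,:2]*1000).astype(np.float32))
    b=cv2.boxPoints((c,s,a));e=b[1]-b[0],b[2]-b[1];e=sorted(e,key=np.linalg.norm)
    x=e[0]/np.linalg.norm(e[0]);x=x*np.sign(x[0])
    return np.array(c)/1000,[round(float(np.linalg.norm(k)),1) for k in e],np.degrees(np.arctan2(x[1],x[0]))
def sel(w,lo,hi,box):
    m=(w[...,2]>lo)&(w[...,2]<hi)&(w[...,0]>box[0])&(w[...,0]<box[1])&(w[...,1]>box[2])&(w[...,1]<box[3])
    k,l,s,c=cv2.connectedComponentsWithStats(m.astype(np.uint8),connectivity=4)
    return l==1+np.argmax(s[1:,4])
E
python3 - <<'E'
from h import *
W={n:cloud(n,np.load(f"pics/{n}0.npy")) for n in C};P={n:cv2.imread(f"pics/{n}0.png") for n in C}
for n in C:
    w=W[n]
    for name,lo,hi,box in (("board",.119,.13,(.2,.6,-.15,.15)),("block",.039,.05,(.4,.65,-.36,-.18)),("tabtop",.128,.145,(.4,.6,-.36,-.18))):
        m=sel(w,lo,hi,box);v,u=np.nonzero(m);uv=np.c_[u,v]
        zz={"board":.125,"block":.045,"tabtop":.138}[name]
        q=on_z(n,uv,zz);c,s,a=rect(q);mm,uu=line_pca(q[:,:2]);uu=uu*np.sign(uu[1])
        print(n,name,m.sum(),"zmed",np.median(w[m][:,2]).round(4),"rect c",c.round(4),s,"yaw",a.round(2),"pca yaw",np.degrees(np.arctan2(-uu[0],uu[1])).round(2),"mean",mm.round(4))
    # plate strip
    m=sel(w,.075,.1,(.4,.65,-.36,-.18));q=w[m];mm,uu=line_pca(q[:,:2]);uu=uu*np.sign(uu[1]);print(n,"plate",m.sum(),mm.round(4),"yaw",np.degrees(np.arctan2(-uu[0],uu[1])).round(2), np.ptp((q[:,:2]-mm)@uu).round(4))
print("thick",*tri([142.4,225.0],[353.5,216.7]));print("slim",*tri([123.2,178.1],[349.4,252.2]))
# top-face disc at z .105 by colour+depth mask
E
```

```text
scene board 311 zmed 0.1247 rect c [ 0.5    -0.0114] [24.7, 192.3] yaw -1.21 pca yaw -1.18 mean [ 0.4994 -0.0075]
scene block 574 zmed 0.0454 rect c [ 0.5412 -0.2664] [93.8, 141.0] yaw 14.8 pca yaw 14.8 mean [ 0.5418 -0.2638]
scene tabtop 42 zmed 0.1368 rect c [ 0.5084 -0.2729] [24.3, 39.1] yaw 17.89 pca yaw 3.21 mean [ 0.5083 -0.2733]
scene plate 206 [ 0.5047 -0.2748] yaw 18.54 0.133
top board 575 zmed 0.1235 rect c [ 0.4948 -0.0139] [18.0, 187.6] yaw -1.12 pca yaw -1.12 mean [ 0.4949 -0.0138]
top block 1170 zmed 0.0438 rect c [ 0.5392 -0.265 ] [77.6, 126.7] yaw 18.94 pca yaw 19.48 mean [ 0.5407 -0.2658]
top tabtop 62 zmed 0.1367 rect c [ 0.5026 -0.2772] [9.8, 33.7] yaw 19.35 pca yaw 19.85 mean [ 0.5026 -0.2771]
top plate 48 [ 0.49   -0.2394] yaw 19.96 0.0504
thick [0.47074796 0.27927596 0.09971954] 0.0007937779554581586
slim [0.58679087 0.33452989 0.10010661] 0.0002691326505841656
```

```bash
cat >> h.py <<'E'
from scipy.spatial.transform import Rotation as Rn
def down(yaw_deg,sgn=1):  # tool z down, tool y along +-x of a frame with this yaw
    a=np.radians(yaw_deg);y=sgn*np.array([np.cos(a),np.sin(a),0]);z=np.array([0,0,-1.])
    return Rn.from_matrix(np.c_[np.cross(y,z),y,z]).as_rotvec()
E
python3 - <<'E'
from h import *
w=cloud("scene",np.load("pics/scene0.npy"));m=(w[...,1]<-.38)&(w[...,1]>-.8)&(w[...,0]>.1)&(w[...,0]<.75)
print("machine max z",np.percentile(w[m][:,2],[90,99,99.9]))
for s in (1,-1):
    for p,yaw in (((.5046,-.2758,.25),19.2),((.5046,-.2758,.117),19.2),((.55,-.01,.3),-1.1),((.5,-.01,.15),-1.1),((.47,.28,.1),-1.1),((.587,.334,.1),-1.1),((.587,.334,.1),30)):
        j=robot.ik(p,down(yaw,s));print(s,p,yaw,None if j is None else np.round(j,2))
E
```

```text
machine max z [0.23184349 0.43932152 0.45990382]
1 (0.5046, -0.2758, 0.25) 19.2 [-0.58  0.37  1.55 -0.    1.22 -0.92]
1 (0.5046, -0.2758, 0.117) 19.2 [-0.58  0.52  1.68 -0.    0.94 -0.92]
1 (0.55, -0.01, 0.3) -1.1 [-0.1   0.28  1.55 -0.    1.31 -0.08]
1 (0.5, -0.01, 0.15) -1.1 [-0.11  0.36  1.85 -0.    0.94 -0.09]
1 (0.47, 0.28, 0.1) -1.1 [ 0.45  0.5   1.76 -0.    0.87  0.47]
1 (0.587, 0.334, 0.1) -1.1 [ 0.45  0.71  1.39 -0.    1.04  0.47]
1 (0.587, 0.334, 0.1) 30 [ 0.45  0.71  1.39  0.    1.04 -0.08]
-1 (0.5046, -0.2758, 0.25) 19.2 [-0.58  0.37  1.55 -0.    1.22  2.23]
-1 (0.5046, -0.2758, 0.117) 19.2 [-0.58  0.52  1.68 -0.    0.94  2.23]
-1 (0.55, -0.01, 0.3) -1.1 None
-1 (0.5, -0.01, 0.15) -1.1 None
-1 (0.47, 0.28, 0.1) -1.1 [ 0.45  0.5   1.76 -0.    0.87 -2.67]
-1 (0.587, 0.334, 0.1) -1.1 [ 0.45  0.71  1.39 -0.    1.04 -2.67]
-1 (0.587, 0.334, 0.1) 30 None
```

```bash
python3 - <<'E'
from h import *
x,y=.5046,-.2758;o=down(19.2)
robot.servo_line([.168,-.524,.33],feed=.25)
robot.move_ptp([x,y,.26],o)
P,W=snap("a")
robot.servo_line([x,y,.117],feed=.15,guard=15)
print(read_state()["tcp_pos"],read_state()["ft_force"])
hand.move_gripper(.0,45)
s=read_state();print(s["finger_gap"],s["grip_force"],s["ft_force"],s["time_s"])
f0=s["ft_force"][2]
robot.servo_line([x,y,.137],feed=.1)
s=read_state();print(s["finger_gap"],s["grip_force"],s["ft_force"]-0,s["wrist_torque"],s["time_s"],s["tcp_pos"])
E
```

```text
[ 0.50502067 -0.27611058  0.11786341] [-0.20870226 -0.09652058  0.00305592]
0.00847681017696575 46.852537393569946 [-2.12569051 -1.03225104 -0.59786086] 4.125
0.008597978970018403 46.46719694137573 [-0.38080499  0.0245576  -3.57118778] [-0.07643823  0.19281469  0.03097186] 4.475 [ 0.50473619 -0.27584849  0.13713106]
```

```bash
cat >> h.py <<'E'
SY=-1.12
def stand(p,F=(.506,-.0125)):
    a=np.radians(SY);return np.array([F[0]+p[0]*np.cos(a)-p[1]*np.sin(a),F[1]+p[0]*np.sin(a)+p[1]*np.cos(a),p[2]])
E
python3 - <<'E'
from h import *
o=down(SY)
robot.servo_line([.5046,-.2758,.29],feed=.3)
robot.move_ptp(stand([.06,0,.29]),o)
robot.servo_line(stand([.06,0,.170]),feed=.2)
robot.wait(.2)
P,W=snap("b");np.savez("pics/b.npz",**W)
s=read_state();print(s["tcp_pos"],s["ft_force"],s["finger_gap"],s["time_s"])
for n in C:
    w=W[n]
    # block top
    for name,lo,hi,zz,box in (("block",.088,.106,.098,(.535,.72,-.1,.08)),("board",.119,.13,.125,(.4,.52,-.13,.1))):
        m=sel(w,lo,hi,box);v,u=np.nonzero(m);q=on_z(n,np.c_[u,v],np.median(w[m][:,2]) if 0 else zz);c,sz,a=rect(q);q3=w[m]
        A=np.c_[q3[:,:2]-q3[:,:2].mean(0),np.ones(len(q3))];k=np.linalg.lstsq(A,q3[:,2],rcond=None)[0]
        mm,uu=line_pca(q[:,:2]);uu=uu*np.sign(uu[1])
        print(n,name,m.sum(),"z",k.round(4),c.round(4),sz,"yaw",a.round(2),np.degrees(np.arctan2(-uu[0],uu[1])).round(2),"mean",mm.round(4))
a,b=P["top"],P["scene"]
r=lambda im,x,y,w,h:cv2.resize(im[y:y+h,x:x+w],(400,600),interpolation=cv2.INTER_CUBIC)
cv2.imwrite("pics/b_crop.png",np.hstack([r(a,215,150,80,120),r(b,200,120,120,180)]))
E
```

```text
[ 0.56630263 -0.0137086   0.17075937] [-0.69645469 -0.57494166 -3.97978439] 0.00879114036154094 7.2333
scene block 940 z [-0.0432 -0.0129  0.0992] [ 0.6068 -0.0145] [92.3, 139.2] yaw -0.57 -2.95 mean [ 0.6074 -0.0124]
scene board 234 z [-0.1082  0.0004  0.1243] [0.5014 0.0133] [26.4, 144.4] yaw -1.21 -1.36 mean [0.5    0.0176]
top block 22 z [ 1.9396 -0.1322  0.1   ] [ 0.5637 -0.0629] [6.1, 35.4] yaw -2.98 -2.4 mean [ 0.5628 -0.0616]Traceback (most recent call last):
  File "<stdin>", line 13, in <module>
  File "h.py", line 37, in sel
    return l==1+np.argmax(s[1:,4])
                ~~~~~~~~~^^^^^^^^^
    return _wrapfunc(a, 'argmax', axis=axis, out=out, **kwds)
    return bound(*args, **kwds)
ValueError: attempt to get argmax of an empty sequence
```

```bash
python3 - <<'E'
import cv2,numpy as np
a,b=cv2.imread("pics/top_b.png"),cv2.imread("pics/scene_b.png")
r=lambda im,x,y,w,h:cv2.resize(im[y:y+h,x:x+w],(400,600),interpolation=cv2.INTER_CUBIC)
cv2.imwrite("pics/b_crop.png",np.hstack([r(a,200,120,120,180),r(b,210,110,100,150)]))
E
```

```text
(no output)
```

View pics/b_crop.png

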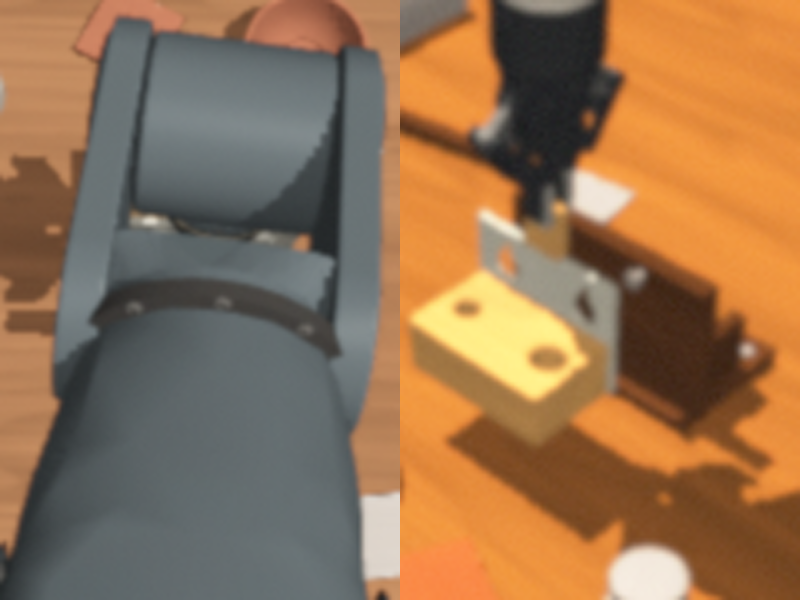

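The scene view shows the holder upright in the grip, with its keyholes at crop (505,262) and (585,300), and the left stud visible behind at (635,278). The arm hides it from the top camera. I'll check the lateral alignment by casting scene rays onto the plate plane and the stud-head plane.

```bash
cat > lat.py <<'E'
from h import *
def on_plane(n,uv,xs,F):  # rays onto plane stand-x = xs ; returns stand y,z
    a=np.radians(SY);nx=np.array([np.cos(a),np.sin(a),0]);ny=np.array([-np.sin(a),np.cos(a),0]);f=np.array([*F,0])
    o,d=ray(n,uv);p=o+d*((xs-(o-f)@nx)/(d@nx))[:,None];return np.c_[(p-f)@ny,p[:,2]]
def st(w,F):
    a=np.radians(SY);d=w[...,:2]-np.array(F);return d[...,0]*np.cos(a)+d[...,1]*np.sin(a),-d[...,0]*np.sin(a)+d[...,1]*np.cos(a),w[...,2]
E
python3 - <<'E'
from lat import *
F=(.5083,-.0110) # stand as scene camera sees it (top + 2*delta)
P0=cv2.imread("pics/scene0.png");w0=cloud("scene",np.load("pics/scene0.npy"));w=np.load("pics/b.npz")["scene"]
sx,sy,sz=st(w0,F)
g=P0.astype(int).sum(2);sat=P0.max(2).astype(int)-P0.min(2)
fm=(abs(sx)<.006)&(sz>.03)&(sz<.11)&(abs(sy)<.12);print("face x",np.median(sx[fm]),fm.sum())
for lo,hi in ((.02,.06),(-.06,-.02)):
    m=(sx>.004)&(sx<.03)&(sz>.1)&(sz<.13)&(sy>lo)&(sy<hi)&(sat<60)
    v,u=np.nonzero(m);wt=g[m];q=on_plane("scene",np.c_[u,v],.013,F);print("stud",m.sum(),(q*wt[:,None]).sum(0)/wt.sum(),q.min(0),q.max(0),"x",np.percentile(sx[m],[50,95]))
sx,sy,sz=st(w,F)
pm=(sx>.045)&(sx<.075)&(sz>.125)&(sz<.148)&(abs(sy)<.09)
print("plate x med",np.median(sx[pm]),"slope",np.polyfit(sy[pm],sx[pm],1), "vs z",np.polyfit(sz[pm],sx[pm],1))
v,u=np.nonzero(pm);q=on_plane("scene",np.c_[u,v],np.median(sx[pm]),F)
for z in np.arange(.110,.150,.004):
    k=q[abs(q[:,1]-z)<.002];print(z.round(3),len(k),k[:,0].min().round(4) if len(k) else 0,k[:,0].max().round(4) if len(k) else 0)
print("top z",q[:,1].max())
# keyholes: plate-plane pixels whose depth lies behind the plate
hy=on_plane("scene",np.array([[x,y] for y in range(384) for x in range(512)]),np.median(sx[pm]),F).reshape(384,512,2)
hm=(abs(hy[...,0])<.056)&(hy[...,1]>.1)&(hy[...,1]<.146)&(sx<np.median(sx[pm])-.008)
k,l,s,c=cv2.connectedComponentsWithStats(hm.astype(np.uint8),connectivity=8)
for i in range(1,k):
    if s[i,4]>3: e=hy[l==i];print("hole",s[i,4],c[i].round(1),e.mean(0).round(4),e.min(0).round(4),e.max(0).round(4))
E
```

```text
face x -0.003503505386213521 919
stud 17 [0.03936358 0.1218138 ] [0.03196793 0.11402643] [0.04701967 0.12820319] x [0.00884683 0.01163305]
stud 14 [-0.03590735  0.12169803] [-0.04282184  0.11335835] [-0.03062796  0.12844918] x [0.00916048 0.01049527]
plate x med 0.06079608933129321 slope [-0.00394406  0.06069755] vs z [0.03108314 0.05643325]
0.11 0 0 0
0.114 0 0 0
0.118 0 0 0
0.122 0 0 0
0.126 20 -0.0664 0.0584
0.13 33 -0.0663 0.0656
0.134 36 -0.0661 0.0654
0.138 36 -0.066 0.0653
0.142 38 -0.0657 0.0651
0.146 32 -0.0655 0.065
top z 0.15160256833011843
hole 22 [236.5 174.9] [-0.0396  0.1249] [-0.0461  0.1143] [-0.0337  0.1399]
hole 26 [256.  186.5] [0.0362 0.1234] [0.0286 0.1132] [0.0439 0.1394]
```

```bash
sed -i 's/F=(.506,-.0125)/F=(.5045,-.0129)/' h.py; cat >> h.py <<'E'
a_=np.radians(SY);NX=np.array([np.cos(a_),np.sin(a_),0]);NY=np.array([-np.sin(a_),np.cos(a_),0])
def tilted(p): return (Rn.from_rotvec(p*NY)*Rn.from_rotvec(down(SY))).as_rotvec()
def rep():
    s=read_state();d=np.array(s["tcp_pos"])-np.array([.5045,-.0129,0]);f=np.array(s["ft_force"])
    print("t",round(s["time_s"],2),"stand xyz mm",(np.array([d@NX,d@NY,d[2]])*1000).round(1),"F",np.round([f@NX,f@NY,f[2]],1),"T",np.round(s["wrist_torque"],2),"gap",round(s["finger_gap"]*1000,1))
E
python3 - <<'E'
from h import *
robot.servo_line(stand([.05,-.0003,.169]),frame=tilted(-.035),feed=.1);rep()
robot.servo_line(stand([.021,-.0003,.169]),feed=.1);rep()
print(robot.servo_line(stand([.003,-.0003,.169]),feed=.03,guard=7));rep()
E
```

```text
t 7.5 stand xyz mm [ 49.7  -0.3 169.4] F [ 0.6 -0.4 -4.3] T [ 0.03  0.16 -0.02] gap 8.6
t 7.94 stand xyz mm [ 21.7  -0.4 169.4] F [ 0.8 -0.5 -3.5] T [ 0.03  0.18 -0.05] gap 8.5
False
t 8.69 stand xyz mm [  3.2  -0.3 169.1] F [ 0.7  0.5 -4.1] T [0.02 0.19 0.03] gap 8.6
```

```bash
python3 - <<'E'
from h import *
robot.servo_line(stand([.0042,-.0003,.169]),feed=.03)
print(robot.servo_line(stand([.0042,-.0003,.158]),feed=.03,guard=7));rep()
E
```

```text
False
t 9.46 stand xyz mm [  4.2  -0.3 157.8] F [ 0.1 -0.5 -4. ] T [-0.03  0.15 -0.01] gap 8.5
```

```bash
python3 - <<'E'
from h import *
for z in (.152,.144):
    print(robot.servo_line(stand([.0042,-.0003,z]),feed=.03,guard=6));rep()
E
```

```text
False
t 9.81 stand xyz mm [  4.1  -0.3 151.8] F [ 0.2 -0.7 -4.2] T [0.06 0.18 0.01] gap 8.4
True
t 10.05 stand xyz mm [  4.8  -0.3 148.4] F [-0.5  0.9  6.4] T [-0.01  0.33  0.01] gap 8.8
```

```bash
python3 - <<'E'
from h import *
hand.move_gripper(.03);rep()
p=read_state()["tcp_pos"]
robot.servo_line([p[0],p[1],.24],frame=down(SY),feed=.25)
robot.move_ptp([.45,.27,.26],down(89))
rep()
P,W=snap("c");np.savez("pics/c.npz",**W)
a,b=P["top"],P["scene"]
r=lambda im,x,y,w,h:cv2.resize(im[y:y+h,x:x+w],(400,600),interpolation=cv2.INTER_CUBIC)
cv2.imwrite("pics/c_crop.png",np.hstack([r(a,215,150,80,120),r(b,210,130,80,120)]))
for n in C:
    w=W[n];m=sel(w,.064,.083,(.515,.62,-.1,.08));v,u=np.nonzero(m);q3=w[m];q=on_z(n,np.c_[u,v],.077)
    k=np.linalg.lstsq(np.c_[q3[:,:2]-q3[:,:2].mean(0),np.ones(len(q3))],q3[:,2],rcond=None)[0]
    print(n,"block",m.sum(),"plane",k.round(4),"rect",*rect(q))
    m=sel(w,.12,.19,(.49,.53,-.05,.03));print(n,"tab",m.sum(),w[m].min(0).round(4),w[m].max(0).round(4))
E
```

```text
t 10.39 stand xyz mm [  3.9  -0.2 147.5] F [ 0.6 -0.8 -0.5] T [-0.03  0.01 -0.01] gap 30.4
t 12.03 stand xyz mm [-59.9 281.1 259.4] F [0.2 0.1 0.5] T [0.04 0.02 0.04] gap 30.0
scene block 799 plane [-0.0645 -0.0126  0.075 ] rect [ 0.55581812 -0.01073255] [85.7, 134.4] 0.2299441
scene tab 254 [ 0.4903 -0.0495  0.1201] [0.5205 0.0299 0.1745]
top block 1082 plane [-0.0392  0.0031  0.0747] rect [ 0.55107617 -0.01640094] [68.2, 124.8] -1.1669505
top tab 323 [ 0.4902 -0.0493  0.1202] [0.5167 0.0291 0.1722]
```

View pics/c_crop.png

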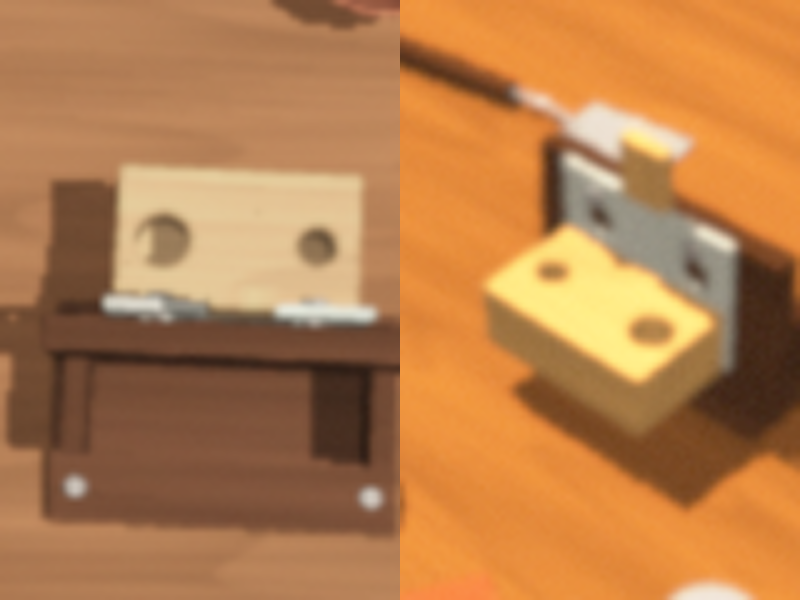

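The picture shows the holder hanging squarely with the plate flush on the board. The wide bore is at crop (163,240), on the left (+y), and the narrow one at (317,245). In the scene view the stud heads sit high in the keyholes, with the block tilted about 2.5° nose-down within the play. It looks home. Next I'll refine the bore and stamp positions.

```bash
python3 - <<'E'
from lat import *
W=np.load("pics/c.npz");F=(.5045,-.0129)
for n in C:
    w=W[n];sx,sy,sz=st(w,F)
    v,u=np.mgrid[:384,:512];X=on_z(n,np.c_[u.ravel(),v.ravel()],.0765).reshape(384,512,3);mx,my,_=st(X,F)
    for nm,y0 in (("wide",.04),("narrow",-.04)):
        m=(abs(mx-.0445)<.022)&(abs(my-y0)<.02)&(w[...,2]<.0765-(mx-.0445)*.05-.006)
        print(n,nm,m.sum(),"stand",mx[m].mean().round(4),my[m].mean().round(4),"ext",np.ptp(mx[m]).round(4),np.ptp(my[m]).round(4),"world",X[m].mean(0).round(4))
W0={n:cloud(n,np.load(f"pics/{n}0.npy")) for n in C}
for n in C:
    for nm,box in (("thick",(.44,.505,.25,.31)),("slim",(.56,.62,.3,.37))):
        for lo in (.1005,.102):
            m=sel(W0[n],lo,.112,box);vv,uu=np.nonzero(m);q=on_z(n,np.c_[uu,vv],.105)*1000
            (c,r)=cv2.minEnclosingCircle(q[:,:2].astype(np.float32));print(n,nm,lo,m.sum(),"mean",q.mean(0).round(1)[:2],"z",np.median(W0[n][m][:,2]).round(4),"circ",np.round(c,1),round(r,1),"pix",uu.mean().round(1),vv.mean().round(1))
E
```

```text
scene wide 39 stand 0.0476 0.0408 ext 0.0232 0.0228 world [0.5529 0.027  0.0765]
scene narrow 13 stand 0.0469 -0.0379 ext 0.0152 0.0121 world [ 0.5507 -0.0517  0.0765]
top wide 90 stand 0.0432 0.0377 ext 0.0265 0.0362 world [0.5484 0.0239 0.0765]
top narrow 43 stand 0.0427 -0.0422 ext 0.0159 0.0183 world [ 0.5464 -0.056   0.0765]
scene thick 0.1005 53 mean [474.4 280.7] z 0.1048 circ [473.9 282. ] 13.9 pix 353.5 216.2
scene thick 0.102 49 mean [473.7 280.3] z 0.105 circ [473.6 279.2] 13.0 pix 353.5 216.0
scene slim 0.1005 42 mean [589.4 335.4] z 0.1045 circ [589.6 335.6] 10.2 pix 349.5 251.6
scene slim 0.102 40 mean [588.9 335.4] z 0.1045 circ [589.3 336.2] 10.0 pix 349.6 251.5
top thick 0.1005 71 mean [470.9 277.9] z 0.1035 circ [471.2 277.6] 11.5 pix 142.2 224.9
top thick 0.102 57 mean [471.5 277.8] z 0.1038 circ [470.8 278.3] 11.1 pix 142.2 224.7
top slim 0.1005 41 mean [586.2 333.1] z 0.1032 circ [586.7 332.7] 9.4 pix 123.0 178.0
top slim 0.102 33 mean [585.8 332.6] z 0.1036 circ [586.5 333.4] 8.9 pix 123.2 178.2
```

```bash
cat >> h.py <<'E'
T=.049
def ins(y,h,dx=0,g=.088):  # TCP pose for a stamp foot h above the bore floor, along the tilted bore
    p=stand([.0432+dx+(h+g)*np.sin(T),y,.041+(h+g)*np.cos(T)])
    return p,(Rn.from_rotvec(T*NY)*Rn.from_rotvec(down(SY+90))).as_rotvec()
E
python3 - <<'E'
from h import *
print(robot.ik(*ins(.0395,.12)),robot.ik(*ins(-.04,0)))
x,y=.4725,.2792;o=down(SY+90)
hand.move_gripper(.045)
robot.move_ptp([x,y,.17],o)
print(robot.servo_line([x,y,.088],feed=.12,guard=6));rep()
hand.move_gripper(0,30);rep()
robot.servo_line([x,y,.25],feed=.25);rep()
robot.move_ptp(*ins(.0395,.09));robot.wait(.2);rep()
P,W=snap("d");np.savez("pics/d.npz",**W)
a,b=P["top"],P["scene"]
r=lambda im,x,y,w,h:cv2.resize(im[y:y+h,x:x+w],(400,600),interpolation=cv2.INTER_CUBIC)
cv2.imwrite("pics/d_crop.png",np.hstack([r(a,215,150,80,120),r(b,220,100,80,120)]))
E
```

```text
[-3.71226262e-02  3.67719179e-01  1.56253193e+00 -9.04001299e-04
  1.26033411e+00 -1.58807400e+00] [-0.17757851  0.49476312  1.69181654 -0.00914052  1.00342229 -1.72372821]
False
t 13.72 stand xyz mm [-37.2 291.7  89. ] F [-0.8  0.4  1.5] T [ 0.   -0.02 -0.01] gap 45.4
t 14.05 stand xyz mm [-37.1 291.7  89. ] F [-0.6 -1.7  6.5] T [-0.04  0.04  0.04] gap 22.0
t 14.85 stand xyz mm [-38.3 291.1 248.6] F [-0.3 -0.4 -1.4] T [0.03 0.   0.03] gap 22.1
t 16.1 stand xyz mm [ 51.8  40.7 218.9] F [ 0.   0.1 -0.6] T [-0.03 -0.06 -0.02] gap 22.0
```

View pics/d_crop.png

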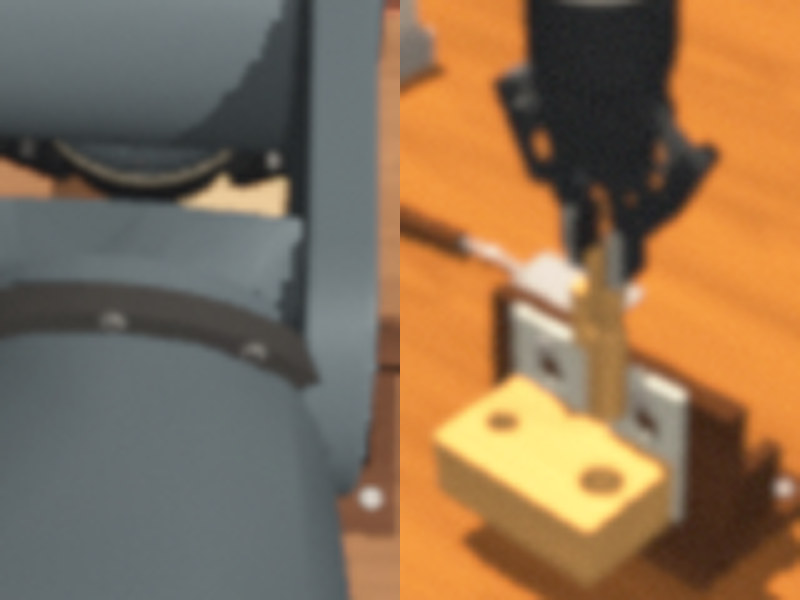

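The scene view shows the thick stamp held upright at crop (603,350), above and behind the wide bore at (602,480), which fits a foot about 55 mm above the mouth. I'll check its axis numerically from the same image.

```bash
cat > foot.py <<'E'
from lat import *
def foot(w,rad,yc):
    F=(.5045,-.0129);sx,sy,sz=st(w,F);v,u=np.mgrid[:384,:512]
    for h in (.138,.148,.158,.168):   # foot cylinder slices; expected axis there
        ax=.0432+(h-.041)*T
        m=(abs(sz-h)<.005)&(abs(sx-ax-rad*.7)<.022)&(abs(sy-yc)<.028)
        if m.sum()<4: continue
        # visible half: fit circle of known radius
        from scipy.optimize import least_squares
        q=np.c_[sx[m],sy[m]];r=least_squares(lambda c:np.hypot(*(q-c).T)-rad,[ax,yc],loss="soft_l1",f_scale=.001)
        print(h,m.sum(),"axis mm",(r.x*1000).round(1),"expected",round(ax*1000,1),yc*1000,"rms",round(np.sqrt((r.fun**2).mean())*1000,2))
E
python3 -c "
from foot import *
foot(np.load('pics/d.npz')['scene'],.012,.0395)"
```

```text
0.138 21 axis mm [45.9 40.9] expected 48.0 39.5 rms 1.14
0.148 24 axis mm [46.5 40.5] expected 48.4 39.5 rms 1.34
0.158 27 axis mm [47.3 41.1] expected 48.9 39.5 rms 0.83
0.168 24 axis mm [47.3 41.2] expected 49.4 39.5 rms 1.22
```

```bash
python3 - <<'E'
from h import *
dx=.002
robot.servo_line(*ins(.0396,.042,dx),feed=.15);rep()
for h in (.028,.015,.002):
    g=robot.servo_line(ins(.0396,h,dx)[0],feed=.04,guard=4);print(h,g);rep()
    if g: break
E
```

```text
t 16.67 stand xyz mm [ 51.8  39.7 171.2] F [-0.2  0.8 -0.4] T [ 0.01 -0.05 -0.01] gap 22.0
0.028 False
t 17.17 stand xyz mm [ 50.9  39.6 156.8] F [-0.  -0.5 -1. ] T [ 0.01 -0.1  -0.03] gap 22.3
0.015 False
t 17.64 stand xyz mm [ 50.2  39.6 143.7] F [ 0.3 -0.3 -0.5] T [ 0.01 -0.01  0.01] gap 22.2
0.002 False
t 18.12 stand xyz mm [ 49.5  39.6 130.7] F [-0.2 -0.6 -0.6] T [-0.04 -0.03  0.06] gap 22.1
```

```bash
python3 - <<'E'
from h import *
g=robot.servo_line(ins(.0396,-.003,.002)[0],feed=.03,guard=4);print(g);rep()
hand.move_gripper(.042);rep()
robot.servo_line(ins(.0396,.10,.002)[0],feed=.3)
x,y=.5863,.3343;o=down(SY+90)
robot.move_ptp([x,y,.20],o)
P,W=snap("e");np.savez("pics/e.npz",**W)
for n in C:
    w=W[n];m=sel(w,.135,.16,(.525,.58,-.01,.07));print(n,"thick top",m.sum(),w[m].mean(0).round(4),w[m][:,2].max())
hand.move_gripper(.038)
print(robot.servo_line([x,y,.088],feed=.12,guard=6));rep()
hand.move_gripper(0,30);rep()
robot.servo_line([x,y,.25],feed=.25);rep()
robot.move_ptp(*ins(-.0402,.09));robot.wait(.2);rep()
P,W=snap("f");np.savez("pics/f.npz",**W)
from foot import *
foot(W["scene"],.008,-.0402)
a,b=P["top"],P["scene"]
r=lambda im,x,y,w,h:cv2.resize(im[y:y+h,x:x+w],(400,600),interpolation=cv2.INTER_CUBIC)
cv2.imwrite("pics/f_crop.png",np.hstack([r(cv2.imread("pics/top_e.png"),215,150,80,120),r(b,210,90,90,135)]))
E
```

```text
True
t 18.32 stand xyz mm [ 51.2  39.5 129.2] F [-1.5 -0.5  7.7] T [-0.07  0.14  0.01] gap 21.7
t 18.66 stand xyz mm [ 50.   39.5 127.9] F [ 0.1  0.2 -0.2] T [ 0.01 -0.04 -0.03] gap 41.9
scene thick top 57 [0.5569 0.0291 0.1438] 0.1480567874528247
top thick top 80 [0.5522 0.0257 0.144 ] 0.14780276544564175
False
t 21.73 stand xyz mm [ 75.5 349.   88.9] F [-0.2  0.6  0.1] T [0.03 0.03 0.05] gap 38.0
t 22.05 stand xyz mm [ 75.5 348.9  88.9] F [-0.6  0.1  5.5] T [-0.03 -0.03  0.01] gap 16.1
t 22.85 stand xyz mm [ 74.4 348.4 248.2] F [ 0.5 -0.1 -0.2] T [-0.01  0.03 -0.  ] gap 16.0
t 24.5 stand xyz mm [ 52.1 -39.5 218.8] F [0.4 1.  0. ] T [ 0.01 -0.03 -0.02] gap 16.1
0.138 13 axis mm [ 48.7 -39.5] expected 48.0 -40.2 rms 1.39
0.148 14 axis mm [ 49.1 -39.3] expected 48.4 -40.2 rms 1.22
0.158 13 axis mm [ 50.3 -39.1] expected 48.9 -40.2 rms 1.06
0.168 17 axis mm [ 50.4 -38.2] expected 49.4 -40.2 rms 1.38
```

View pics/f_crop.png

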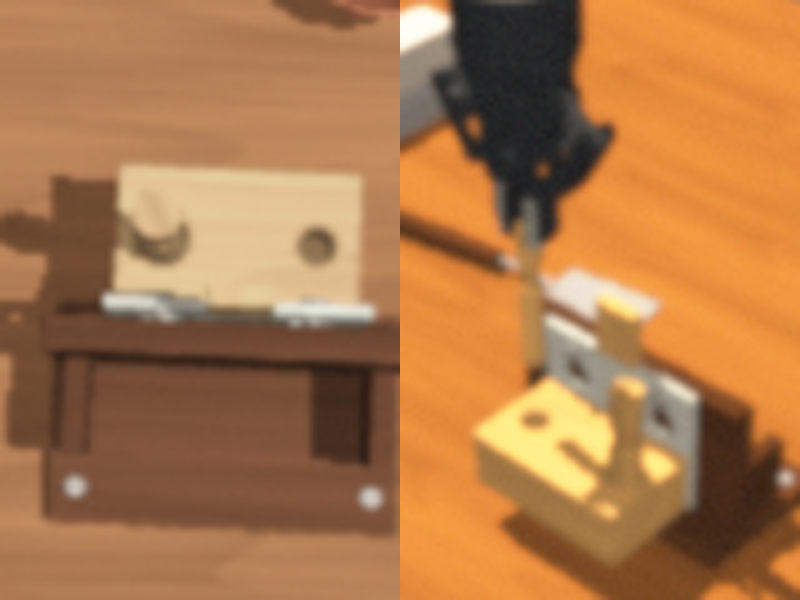

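The thick stamp stands fully in the wide bore, its top measuring about 0.146. The slim one is held at crop (530,300), over the narrow bore at (537,420), and its axis agrees with expectation to about 1 mm. Now I'll insert it.

```bash
python3 - <<'E'
from h import *
dx=-.0006;y=-.0402
robot.servo_line(*ins(y,.042,dx),feed=.15);rep()
for h in (.028,.015,.002,-.003):
    g=robot.servo_line(ins(y,h,dx)[0],feed=.04,guard=4);print(h,g);rep()
    if g: break
E
```

```text
t 25.07 stand xyz mm [ 49.2 -40.2 171.2] F [ 0.6 -0.2 -0.5] T [-0.04 -0.07 -0.03] gap 15.9
0.028 False
t 25.57 stand xyz mm [ 48.3 -40.2 156.8] F [ 0.7 -0.5  0.1] T [0.   0.01 0.03] gap 15.7
0.015 False
t 26.04 stand xyz mm [ 47.5 -40.2 143.7] F [-0.3 -0.8 -0.4] T [-0.08 -0.01 -0.01] gap 15.6
0.002 False
t 26.52 stand xyz mm [ 46.9 -40.2 130.7] F [-0.3 -1.  -1.2] T [-0.09 -0.04 -0.  ] gap 16.2
-0.003 True
t 26.73 stand xyz mm [ 49.6 -40.7 128.9] F [-0.4 -0.5  9.2] T [-0.03  0.17  0.03] gap 15.9
```

```bash
python3 - <<'E'
from h import *
hand.move_gripper(.036)
robot.servo_line(ins(-.0402,.11,-.0006)[0],feed=.25)
robot.move_ptp([.30,.30,.35],down(SY+90));robot.wait(.5)
P,W=snap("g");rep()
for n in C:
    w=W[n]
    for nm,b in (("thick",(.525,.58,-.0,.07)),("slim",(.525,.58,-.1,-.03))):
        m=sel(w,.13,.16,b);print(n,nm,m.sum(),w[m].mean(0).round(4),w[m][:,2].max().round(4))
    m=sel(w,.155,.19,(.48,.54,-.05,.03));print(n,"tab",np.median(w[m],0).round(4),w[m][:,2].max().round(4))
    m=sel(w,.064,.083,(.515,.62,-.1,.08));print("block z",np.median(w[m],0).round(4))
r=lambda im,x,y,w,h:cv2.resize(im[y:y+h,x:x+w],(400,600),interpolation=cv2.INTER_CUBIC)
cv2.imwrite("pics/g_crop.png",np.hstack([cv2.resize(P["top"],(400,300)).repeat(2,0)[:0].reshape(0,400,3) if 0 else r(P["top"],80,60,340,255*2)[:600] if 0 else r(P["top"],215,150,80,120),r(P["scene"],210,110,80,120)]))
E
```

```text
t 29.91 stand xyz mm [-210.6  308.8  350. ] F [-0.5  0.2  0. ] T [ 0.02 -0.02 -0.02] gap 35.9
scene thick 67 [0.5575 0.0296 0.1427] 0.1484
scene slim 46 [ 0.5555 -0.0513  0.141 ] 0.1492
scene tab [ 0.5171 -0.0118  0.1669] 0.1727
block z [ 0.5621 -0.0118  0.0757]
top thick 85 [0.5516 0.0255 0.1436] 0.1484
top slim 48 [ 0.5503 -0.054   0.1436] 0.1482
top tab [ 0.5118 -0.0156  0.1687] 0.1732
block z [ 0.5516 -0.0184  0.0745]
```

View pics/g_crop.png

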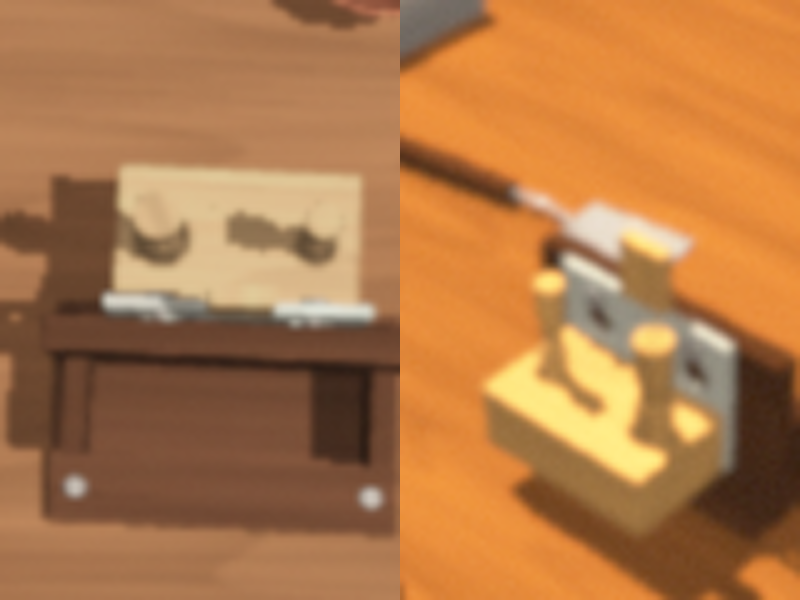

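View pics/scene_g.png

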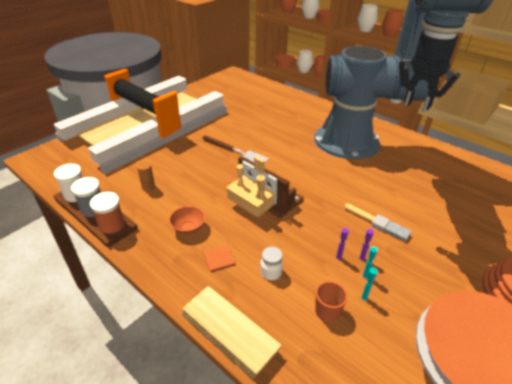

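The final crop shows the holder hung, with the thick stamp in the wide bore (crop 655,385) and the slim one in the narrow bore (crop 548,330). Both tops are at the same height. In the full scene the other things are still in place, so I'm handing the job in.

```bash
python3 -c "
from plant import robot
print(robot.finish_job())"
```

```text
the job is handed in; nothing more can be done
None
```

The holder hangs home on both studs with the thick stamp in the wide bore and the slim one in the narrow bore; I left everything else alone and handed the job in at about 30 s, with no verdict returned.

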